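# Sweep the counted bushes into the bay and put the pusher back in its pocket

## Task

Take the T-shaped pusher by its upright grip and, holding it, use its long straight front edge to push the three dark steel bushes along the bench together into the red bay until they stand in a row close up to its back wall; do not push the bushes with the fingers. Then set the pusher down without dropping it in the T-shaped pocket of the blue holder, flat, square and fully home, and let go. Leave the oil filter, carton and spanner where they are.

Things in the scene. Friction and masses are not known exactly. Their poses are not given: they have to be found in the camera images.
- pusher: Loose aluminium pusher, about 240 g, lying on the bench. T-shaped plate 12 mm thick: cross-bar 140 mm (y) by 24 mm (x from 0 to +24 mm), tail 60 mm wide (y) behind it (x from -30 to 0 mm). The straight pushing edge is the 140 mm front face at x = +24 mm, facing +x. z is up. Origin: on the underside, below the middle of the upright grip.
- grip (a point): Middle of the pusher's upright grip, 47 mm above its underside, axes as the pusher's. The grip is a black block with an orange cap, 16 mm thick along x (take it across this) and 60 mm long along y, rising from the plate's top (12 mm) to 66 mm above the underside (orange cap to 69 mm).
- holder: Blue block fixed to the bench at left or right, somewhat turned: 86 mm (x) by 172 mm (y), 18 mm tall. Its T-shaped pocket has a yellow floor and the outline of the pusher's plate plus 2 mm on every side. Cross-bar of the T along y, tail towards -x: a seated pusher has the same axes and its plate is flush with the rim. Origin: on the bench, 6 mm below point pocket.
- pocket (a point): The point on the pocket's floor (6 mm above the bench) where the pusher's origin lies when seated centrally; axes as the holder's. The pocket is 12 mm deep below the rim; the upper 4 mm of its walls flare outwards at 45 degrees as a lead-in.
- bay: Red three-sided bay fixed at left or right, somewhat turned; no raised floor (the grey panel is level with the bench). Inside 180 mm wide (y) and 100 mm deep; walls 30 mm high, sides 8 and back 10 mm thick. Origin: on the bench, middle of the open mouth; +x points in, back wall's face at x = +100 mm. Bush centres start at x from -85 to -30 mm, y within 45 mm of 0.
- bush1: Loose dark steel bush (short tube) standing upright on the bench: 28 mm outside diameter, 16 mm bore, 20 mm tall, about 60 g. Origin: centre of its underside. Slides easily when pushed low down.
- bush2: Loose dark steel bush (short tube) standing upright on the bench: 28 mm outside diameter, 16 mm bore, 20 mm tall, about 60 g. Origin: centre of its underside. Slides easily when pushed low down.
- bush3: Loose dark steel bush (short tube) standing upright on the bench: 28 mm outside diameter, 16 mm bore, 20 mm tall, about 60 g. Origin: centre of its underside. Slides easily when pushed low down.
- filter: Bystander: white oil filter canister, 72 mm diameter, 95 mm tall, upright. Origin: centre of its underside.
- carton: Bystander: closed cardboard carton 100 x 80 x 65 mm. Origin: centre of its underside.
- spanner: Bystander: steel spanner 170 mm long lying flat along its x. Origin: under its middle.

How it is judged:
On the way:
1. all three bushes stand in the bay close to its back wall while the fingers hold the pusher (x of bush1 in the frame of bay between 0.071 and 0.1 m and y of bush1 in the frame of bay between -0.09 and 0.09 m and angle between each of bush1, bush2, bush3's own z axis and vertical below 0.1 rad and height (world z) of each of bush1, bush2, bush3 below 0.01 m and x of bush2 in the frame of bay between 0.071 and 0.1 m and y of bush2 in the frame of bay between -0.09 and 0.09 m and x of bush3 in the frame of bay between 0.071 and 0.1 m and y of bush3 in the frame of bay between -0.09 and 0.09 m and contact force between the fingers and pusher above 0.5 N), for 0.1 s.
At the end, for the whole second after the job is handed in: Each bush stands in the bay at most 15 mm from its back wall; the pusher lies released and still in the pocket, right way round, level within 0.03 rad, square within 0.05 rad, its origin within 4 mm of site pocket sideways and under 2 mm above the floor (x of bush1 in the frame of bay between 0.071 and 0.1 m and y of bush1 in the frame of bay between -0.09 and 0.09 m and angle between each of bush1, bush2, bush3's own z axis and vertical below 0.1 rad and height (world z) of each of bush1, bush2, bush3 below 0.01 m and x of bush2 in the frame of bay between 0.071 and 0.1 m and y of bush2 in the frame of bay between -0.09 and 0.09 m and x of bush3 in the frame of bay between 0.071 and 0.1 m and y of bush3 in the frame of bay between -0.09 and 0.09 m and horizontal distance between pusher and pocket below 0.004 m and z of pusher in the frame of pocket below 0.002 m and angle between pusher's own z axis and vertical below 0.03 rad and angle between the x axis of pusher and the x axis of holder, either way round below 0.05 rad and linear speed of pusher below 0.01 m/s); the robot touches nothing.
It fails at once if the oil filter canister is moved more than 20 mm (distance of filter from where it was at the start of the episode above 0.02 m).
It fails at once if the cardboard carton is moved more than 20 mm (distance of carton from where it was at the start of the episode above 0.02 m).
It fails at once if the spanner is moved more than 20 mm (distance of spanner from where it was at the start of the episode above 0.02 m).
It fails at once if the fingers press on a bush (over 1 N) (contact force between the fingers and bush1 above 1 N or contact force between the fingers and bush2 above 1 N or contact force between the fingers and bush3 above 1 N).
It fails at once if the pusher is dropped (moving faster than 0.5 m/s out of the fingers, a fall of over 13 mm) (linear speed of pusher above 0.5 m/s and contact force between the fingers and pusher below 0.1 N).
It also fails if it takes over 51 s, if anything falls off the work surface, if the arm or the gripper's body presses on something with over 40 N, if the wrist force passes 120 N, or if a joint passes its speed limit or range.

## Robot

A 6-joint arm with a two-finger parallel gripper is mounted at the origin on the work surface. World frame = base frame: x ahead of the robot, y to its left, z up, the work surface at z = 0. Lengths are in m, angles in rad, forces in N, time in s.
With the tool pointing down it reaches from about 0.35 to 0.775 m from the base axis. Payload 7.3 kg.
Tool frame: the origin (TCP) lies midway between the tips of the shut fingers; the grasp point (between the pads) lies 19 mm behind it (robot.grip_depth is the z of the grasp point in the tool frame, in m); z points along the fingers, y is the line along which they close (so a half turn about z gives the same grasp; the last joint's range is limited). The gripper opens to 92 mm and grips with 3 to 60 N. Pads are 19 mm wide; open, the fingers measure 130 mm over their backs; the gripper's body (75 mm by 190 mm) begins 47 mm behind the grasp point.
Start: joints at [0.957, 0.342, 1.524, -0, 1.275, -0.146], TCP at [0.237, 0.469, 0.227] pointing down, gripper open.
Joint ranges: [-2.53, 2.53], [-0.77, 2.02], [0.04, 2.7], [-1, 4.14], [0.28, 2.66], [-3.11, 3.11]. Speed limits (rad/s): [2.57, 2.57, 3.14, 3.14, 3.14, 3.14].

## Interface

Orientations are given as [roll, pitch, yaw] about the fixed x, y, z axes, in that order (R = Rz(yaw) Ry(pitch) Rx(roll)).
In Python, from cell import robot, viewer gives the robot as it stands.
- The arm moves only by the tool step_arm, never from a script. Its argument "increments" is a list of rows, each an object with "delta_pos": the shift along the tool's x, y, z in cm, a list of three; "dr": the turn, a rotation vector about the tool's x, y, z in degrees, a list of three; "fingers": the closure, from -1 (fully open) to 1 (shut), so that 0 is half open. In form: [{"delta_pos": [tx, ty, tz], "dr": [wx, wy, wz], "fingers": fingers}, ...]. A call has exactly 5 rows; each row is the pose to reach, as a shift and turn from the pose commanded when the call began, along the tool's axes at that moment; what a row does not reach only later rows make up. A row lasts 1/8 s, in which the tool goes at most 62.5 mm and 10.7 degrees, less where a joint would pass 70% of its speed; a pose out of reach is approached as far as the arm can. A call with a gripper value outside its range is refused whole. The fingers move at their own pace and stop on an object; "newtons" is the grip in N (left out, the last holds). Time passes only in rows, so rows that repeat a pose let the fingers close, or fill a call up. It gives the time, the measured TCP pose, the force, the opening and the grip force at its end, in the units of the state.
- robot.observe(): the state, without advancing time (a new reading comes with each control period).
- viewer.read_camera(name): name is "scene" or "top"; returns the picture (400x640x3 uint8, red, green, blue); there is no depth.
- viewer.camera_params(name): a dict with "K" (3x3 intrinsics, pixels), "T" (4x4, takes a point from camera to world coordinates). Camera axes: x right, y down, z forward; pixel columns grow to the right and rows downward; lengths in m; the calibration is good to about 2 mm. A picture is of the moment at which its call begins. camera_params takes no time and is no camera call.
- robot.hand_in(): hands the job in; it is judged then, once.
The state is a dict: "time": time; "qpos": joint angles; "qvel": joint speeds; "joint_efforts": joint torques, N m; "tool_pos": TCP position; "tool_rot": TCP orientation; "contact_force": force on the tool from outside, world axes, zero at the start; "torque": the same for the moment, N m; "opening": finger opening in m; "grip_force": force on a finger pad.
Only numpy, scipy, OpenCV 4.12 (cv2) and the standard library are available. Lean on these libraries where they do the work, as an engineer would, in place of code of your own. Each camera call takes 0.05 s, during which the arm holds its last target. There are 200 camera calls.

## Working session

There is one attempt and no reset: what is moved stays moved. The work goes in short steps, Python scripts to look and compute and a tool call to move; the robot and the scene stay as the last step left them, time stands still between calls to the robot, and variables do not carry over. Pictures are saved under pics/ and viewed, at most 10 in all, crops included, and the job is handed in when it is done.

Besides the shell and the picture viewer there is one more tool, called after "Call:" by a JSON object that holds its "op" and its "data", one argument or row to a line. step_arm: Moves the arm, as the interface text tells. Its arguments: {"type":"object","properties":{"increments":{"type":"array"},"newtons":{"type":"number"}},"required":["increments"]}

```bash
ls; mkdir -p pics
python3 - <<'E'
from cell import robot, viewer
import cv2
for n in("top","scene"):
    im=viewer.read_camera(n); cv2.imwrite(f"pics/{n}0.png",im[:,:,::-1]); p=viewer.camera_params(n); print(n,p["K"].tolist(),p["T"].round(4).tolist())
print(robot.observe())
E
```

```text
pics
top [[448.92726339304033, 0.0, 307.700634795782], [0.0, 448.92726339304033, 203.51338010859712], [0.0, 0.0, 1.0]] [[-0.0079, -0.9925, 0.1221, 0.43], [-1.0, 0.0085, 0.0041, -0.006], [-0.0051, -0.122, -0.9925, 1.3173], [0.0, 0.0, 0.0, 1.0]]
scene [[443.0958501941325, 0.0, 325.7985256097382], [0.0, 443.0958501941325, 196.75415290381974], [0.0, 0.0, 1.0]] [[-0.8077, 0.4889, -0.3294, 1.0315], [0.5895, 0.664, -0.4601, 0.5717], [-0.0062, -0.5658, -0.8245, 1.101], [0.0, 0.0, 0.0, 1.0]]
{'time': 0.1, 'qpos': array([ 9.56984344e-01,  3.42637919e-01,  1.52491688e+00, -1.61408301e-05,
        1.27542526e+00, -1.46003924e-01]), 'qvel': array([-0.00017172, -0.00194739, -0.00122577, -0.00166228,  0.00078545,
        0.00028175]), 'joint_efforts': array([ 8.08079312e-04, -4.32002378e+01, -2.44694924e+01,  7.17462623e-02,
        5.26014017e-02, -1.84325148e-05]), 'tool_pos': array([0.23650973, 0.46829455, 0.22612393]), 'tool_rot': array([-3.14021776e+00, -1.86577627e-04,  2.67378918e+00]), 'contact_force': array([ 0.2160935 , -1.12410252,  0.35009756]), 'torque': array([ 0.01693749, -0.01437501,  0.05537909]), 'grip_force': 0.0, 'opening': 0.09203395327940896}
```

View pics/top0.png

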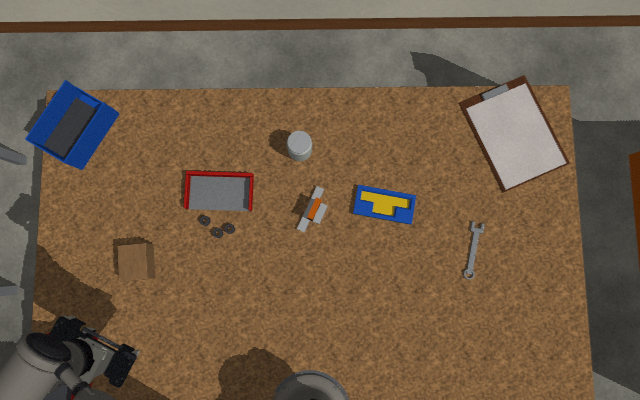

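View pics/scene0.png

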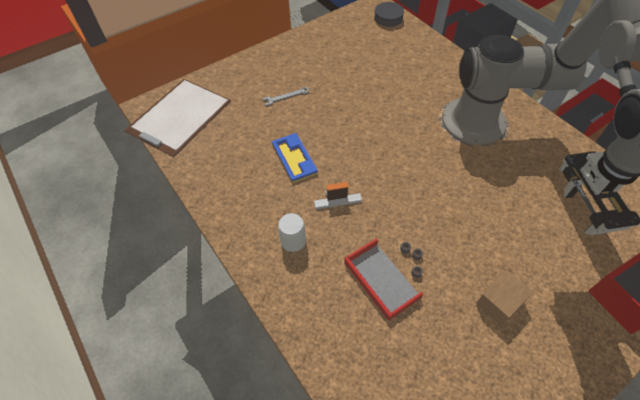

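The top view shows the bay at about (219,190), the bushes at (204,220), (216,232) and (229,228), the pusher at (312,208) and the holder at (384,204). The filter is at (300,145). In the scene view the same objects are at bay (383,280), pusher (338,198) and holder (294,157). I'll zoom in next.

Run:
```python
import cv2,numpy as np
a=cv2.imread("pics/top0.png")[160:250,180:420]; b=cv2.imread("pics/scene0.png")[125:325,260:440]
a=cv2.resize(a,(800,300),interpolation=cv2.INTER_CUBIC)
cv2.imwrite("pics/ztop.png",a); cv2.imwrite("pics/zsc.png",cv2.resize(b,(540,600),interpolation=cv2.INTER_CUBIC))
```

```text
(no output)
```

View pics/ztop.png

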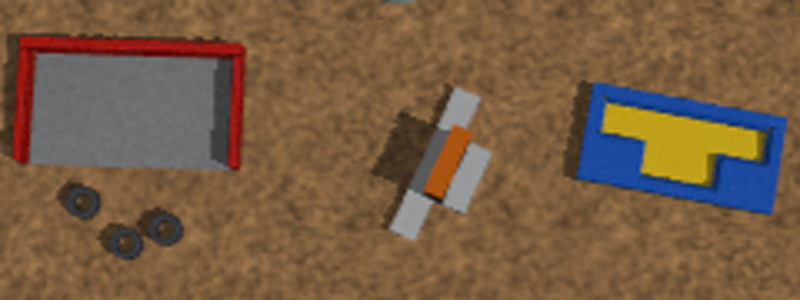

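View pics/zsc.png

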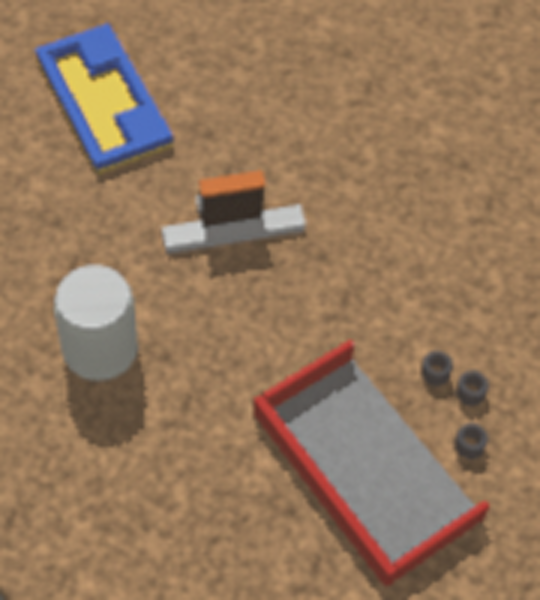

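The zooms show clean corners for all the objects. I'll fit poses from the corner pixels in both views.

```bash
cat > h.py <<'E'
import numpy as np
from scipy.optimize import least_squares
from cell import robot, viewer
CAM={n:viewer.camera_params(n) for n in("top","scene")}
def proj(n,P):
    T=CAM[n]["T"]; q=(np.asarray(P)-T[:3,3])@T[:3,:3]; q=q@CAM[n]["K"].T; return q[:,:2]/q[:,2:]
def place(p,M):
    c,s=np.cos(p[2]),np.sin(p[2]); M=np.asarray(M,float)/1e3
    return np.c_[p[0]+c*M[:,0]-s*M[:,1],p[1]+s*M[:,0]+c*M[:,1],M[:,2]+(p[3] if len(p)>3 else 0)]
def fit(p0,obs):
    "obs: list of (cam, model mm, px)"
    f=lambda p:np.concatenate([(proj(n,place(p,M))-px).ravel() for n,M,px in obs])
    r=least_squares(f,p0,loss="soft_l1"); return r.x,[f_.round(1).tolist() for f_ in [r.fun.reshape(-1,2)]]
zt=lambda a:np.array(a)*0.3+[180,160]-.35
zs=lambda a:np.array(a)/3+[260,125]-.33
E
cat > m0.py <<'E'
from h import *
S=lambda n,d:(n,list(d),(zt if n=="top" else zs)(list(d.values())))
pu=[S("top",{(24,-70,12):(454,86),(0,-70,12):(481,98),(24,70,12):(389,229),(0,70,12):(412,241),(-30,-30,12):(491,152),(-30,30,12):(466,213),(8,-30,69):(456,125),(-8,-30,69):(472,132),(8,30,69):(424,194),(-8,30,69):(440,200)}),
S("scene",{(24,-70,12):(165,239),(24,-70,0):(168,252),(24,70,12):(304,219),(24,70,0):(305,232),(8,-30,69):(201,194),(-8,-30,69):(199,182),(8,30,69):(265,183),(-8,30,69):(264,173)})]
ho=[S("top",{(43,86,18):(595,82),(43,-86,18):(786,118),(-43,-86,18):(772,213),(-43,86,18):(577,179)}),
S("scene",{(43,-86,18):(38,50),(-43,-86,18):(108,26),(-43,86,18):(171,137),(43,86,18):(98,163)})]
ba=[S("top",{(110,98,30):(20,37),(110,-98,30):(244,44),(0,98,30):(14,162),(0,-98,30):(240,169)}),
S("scene",{(110,-98,30):(258,403),(110,98,30):(390,580),(0,-98,30):(350,345),(0,98,30):(488,506)})]
P,r=fit([.5,0,1],pu);print("pusher",P,r)
H,r=fit([.5,-.2,-.1],ho);print("holder block",H,r)
B,r=fit([.5,.2,0],ba);print("bay",B,r)
for a,b in(((82,201),(437,362)),((125,241),(473,383)),((163,228),(472,436))):
  for perm in [b]: pass
T=[(82,201),(125,241),(163,228)];C=[(437,362),(473,383),(472,436)]
for a in T:
  best=[]
  for b in C:
    p,r=fit([.4,.2,0],[("top",[(0,0,20)],zt([a])),("scene",[(0,0,20)],zs([b]))]);best.append((np.abs(r[0]).sum(),p[:2]))
  p=min(best,key=lambda t:t[0]);c,s=np.cos(B[2]),np.sin(B[2]);d=p[1]-B[:2];print("bush",p,"in bay",c*d[0]+s*d[1],-s*d[0]+c*d[1])
# yellow fl check: predicted floor corners in zoomed pixels for offsets
for o in (0,3):
  M=[(x-3+o,y,6) for x,y in((26,72),(26,-72),(-2,-72),(-2,-32),(-32,-32),(-32,32),(-2,32),(-2,72))]
  print(o,((proj("top",place(H,M))+.35-[180,160])/.3).round().tolist(),((proj("scene",place(H,M))+.33-[260,125])*3).round().tolist())
E
python3 m0.py
```

```text
pusher [ 0.56990526 -0.01803152  1.12714499] [[[0.5, 0.2], [-0.2, -0.0], [-0.3, 0.4], [0.3, 0.2], [0.4, 0.3], [-0.7, 0.5], [-0.7, 0.3], [-0.3, 0.6], [-0.1, -1.1], [0.3, -0.5], [0.1, 2.4], [-0.8, 0.3], [0.3, 1.6], [-0.3, -0.5], [0.4, -0.3], [0.0, -0.8], [-0.4, 0.1], [-1.2, -1.0]]]
holder block [ 0.58628085 -0.22295399 -0.19246693] [[[-0.7, 0.2], [0.1, -0.0], [-0.3, 0.4], [-0.4, -0.2], [-1.2, -0.4], [-0.1, -0.9], [0.5, -0.6], [-0.8, 0.3]]]
bay [ 0.57489673  0.26333077 -0.03916344] [[[-0.7, -0.3], [-0.9, -0.4], [-1.4, -0.4], [-1.5, -0.4], [-2.0, -1.8], [-0.3, -1.5], [-0.1, -2.6], [0.9, -0.5]]]
bush (np.float64(1.2), array([0.54385947, 0.30134657])) in bay -0.032501910584809716 0.036771434999726
bush (np.float64(1.4000000000000001), array([0.50810108, 0.26319357])) in bay -0.06673906729425085 -0.0027523696193617513
bush (np.float64(0.30000000000000004), array([0.51954296, 0.22899242])) in bay -0.053966860694187144 -0.0364793125775107
0 [[603.0, 110.0], [764.0, 139.0], [759.0, 170.0], [714.0, 162.0], [708.0, 195.0], [637.0, 182.0], [642.0, 149.0], [598.0, 140.0]] [[109.0, 154.0], [57.0, 59.0], [81.0, 51.0], [95.0, 76.0], [121.0, 67.0], [145.0, 108.0], [119.0, 118.0], [134.0, 145.0]]
3 [[603.0, 106.0], [764.0, 136.0], [759.0, 167.0], [714.0, 159.0], [709.0, 192.0], [637.0, 179.0], [643.0, 145.0], [598.0, 137.0]] [[106.0, 155.0], [55.0, 60.0], [79.0, 51.0], [93.0, 77.0], [118.0, 68.0], [142.0, 109.0], [116.0, 119.0], [131.0, 146.0]]
```

```bash
cat >> h.py <<'E'
from scipy.spatial.transform import Rotation as Ro
def delta(x,y,z,pyaw):
    "tool shift (cm) and turn (deg) to TCP x,y,z with pusher-axes yaw pyaw"
    s=robot.observe(); R=Ro.from_euler("xyz",s["tool_rot"]); G=Ro.from_euler("xyz",[np.pi,0,pyaw+np.pi/2])
    print("delta",(R.inv().apply(np.array([x,y,z])-s["tool_pos"])*100).round(2),"dr",np.degrees((R.inv()*G).as_rotvec()).round(2),"t",s["time"])
E
python3 -c "
from h import *
delta(.570,-.018,.12,1.127)"
```

```text
delta [-51.7  -28.35  10.64] dr [-0.08 -0.01 -1.38] t 0.1
```

Call:
{"op": "step_arm", "data": {
  "increments": [
    {"delta_pos": [-5.2, -2.8, 0], "dr": [0, 0, 0], "fingers": -1},
    {"delta_pos": [-10.4, -5.7, 0], "dr": [0, 0, 0], "fingers": -1},
    {"delta_pos": [-15.6, -8.5, 0], "dr": [0, 0, 0], "fingers": -1},
    {"delta_pos": [-20.8, -11.4, 1], "dr": [0, 0, 0], "fingers": -1},
    {"delta_pos": [-26, -14.2, 2], "dr": [0, 0, -0.7], "fingers": -1}
  ]
}}

```text
time: 0.72
tool_pos: [0.4055, 0.2229, 0.2064]
tool_rot: [3.141, 0.0, 2.686]
contact_force: [0.7, -0.0, 0.3]
opening: 0.0916
grip_force: 0.0
```

Call:
{"op": "step_arm", "data": {
  "increments": [
    {"delta_pos": [-5.2, -2.8, 1.8], "dr": [0, 0, 0], "fingers": -1},
    {"delta_pos": [-10.4, -5.7, 3.6], "dr": [0, 0, 0], "fingers": -1},
    {"delta_pos": [-15.6, -8.5, 5.4], "dr": [0, 0, 0], "fingers": -1},
    {"delta_pos": [-20.8, -11.4, 7], "dr": [0, 0, -0.7], "fingers": -1},
    {"delta_pos": [-25.7, -14.1, 8.5], "dr": [0, 0, -0.7], "fingers": -1}
  ]
}}

```text
time: 1.35
tool_pos: [0.5742, -0.0169, 0.1207]
tool_rot: [-3.142, -0.001, 2.698]
contact_force: [0.3, 0.9, 0.0]
opening: 0.092
grip_force: 0.0
```

```bash
python3 -c "
from h import *
delta(.570,-.018,.028,1.127)
print(robot.observe()['tool_pos'])"
```

```text
delta [ 0.33 -0.28  9.27] dr [-0.   -0.04  0.  ] t 1.35
[ 0.57420197 -0.01694068  0.1207179 ]
```

Call:
{"op": "step_arm", "data": {
  "increments": [
    {"delta_pos": [0.3, -0.3, 3.5], "dr": [0, 0, 0], "fingers": -1},
    {"delta_pos": [0.3, -0.3, 7], "dr": [0, 0, 0], "fingers": -1},
    {"delta_pos": [0.3, -0.3, 9.2], "dr": [0, 0, 0], "fingers": -1},
    {"delta_pos": [0.3, -0.3, 9.2], "dr": [0, 0, 0], "fingers": 0.2},
    {"delta_pos": [0.3, -0.3, 9.2], "dr": [0, 0, 0], "fingers": 1}
  ],
  "newtons": 40
}}

```text
time: 1.98
tool_pos: [0.5701, -0.0165, 0.0305]
tool_rot: [3.141, 0.001, 2.698]
contact_force: [0.1, 1.1, 0.4]
opening: 0.0763
grip_force: 0.0
```

Call:
{"op": "step_arm", "data": {
  "increments": [
    {"delta_pos": [0, 0, 0], "dr": [0, 0, 0], "fingers": 1},
    {"delta_pos": [0, 0, 0], "dr": [0, 0, 0], "fingers": 1},
    {"delta_pos": [0, 0, 0], "dr": [0, 0, 0], "fingers": 1},
    {"delta_pos": [0, 0, 0], "dr": [0, 0, 0], "fingers": 1},
    {"delta_pos": [0, 0, 0], "dr": [0, 0, 0], "fingers": 1}
  ]
}}

```text
time: 2.6
tool_pos: [0.5695, -0.0165, 0.0298]
tool_rot: [3.141, 0.0, 2.698]
contact_force: [0.8, 0.7, -0.5]
opening: 0.0266
grip_force: 0.0
```

Call:
{"op": "step_arm", "data": {
  "increments": [
    {"delta_pos": [0, 0, 0], "dr": [0, 0, 0], "fingers": 1},
    {"delta_pos": [0, 0, 0], "dr": [0, 0, 0], "fingers": 1},
    {"delta_pos": [0, 0, 0], "dr": [0, 0, 0], "fingers": 1},
    {"delta_pos": [0, 0, 0], "dr": [0, 0, 0], "fingers": 1},
    {"delta_pos": [0, 0, 0], "dr": [0, 0, 0], "fingers": 1}
  ]
}}

```text
time: 3.22
tool_pos: [0.5694, -0.0166, 0.0297]
tool_rot: [-3.141, -0.0, 2.698]
contact_force: [-0.4, -1.4, -0.2]
opening: 0.0158
grip_force: 40.0
```

```bash
python3 -c "
from h import *
import cv2
s=robot.observe();print(s['grip_force'],s['tool_pos'],s['tool_rot'])
delta(.45,.1,.09,.3)
B=[.575,.263,-.039]
c,sn=np.cos(B[2]),np.sin(B[2]);print(B[0]-.146*c,B[1]-.146*sn)"
```

```text
39.99906241893768 [ 0.56941215 -0.01659075  0.02966762] [-3.14145525e+00 -1.65229775e-04  2.69822941e+00]
delta [15.79  5.41 -6.03] dr [-1.000e-02 -1.000e-02  4.741e+01] t 3.225
0.4291110189272807 0.2686925566807688
```

Call:
{"op": "step_arm", "data": {
  "increments": [
    {"delta_pos": [0, 0, -3], "dr": [0, 0, 0], "fingers": 1},
    {"delta_pos": [1, 1, -6], "dr": [0, 0, 7], "fingers": 1},
    {"delta_pos": [5, 4, -6], "dr": [0, 0, 16], "fingers": 1},
    {"delta_pos": [9, 7, -6], "dr": [0, 0, 25], "fingers": 1},
    {"delta_pos": [13, 10, -6], "dr": [0, 0, 34], "fingers": 1}
  ]
}}

```text
time: 3.85
tool_pos: [0.4939, 0.131, 0.0895]
tool_rot: [-3.142, -0.001, 2.099]
contact_force: [0.6, 0.7, -2.2]
opening: 0.0158
grip_force: 40.0
```

```bash
python3 -c "
from h import *
delta(.429,.2687,.0895,-.039)"
```

```text
delta [1.516e+01 1.330e+00 1.000e-02] dr [-1.00e-02 -4.00e-02  3.25e+01] t 3.85
```

Call:
{"op": "step_arm", "data": {
  "increments": [
    {"delta_pos": [4, 0.3, 0], "dr": [0, 0, 8.5], "fingers": 1},
    {"delta_pos": [8, 0.6, 0], "dr": [0, 0, 17], "fingers": 1},
    {"delta_pos": [12, 1, 0], "dr": [0, 0, 25.5], "fingers": 1},
    {"delta_pos": [15.2, 1.3, 0], "dr": [0, 0, 32.5], "fingers": 1},
    {"delta_pos": [15.2, 1.3, 0], "dr": [0, 0, 32.5], "fingers": 1}
  ]
}}

```text
time: 4.47
tool_pos: [0.4274, 0.2688, 0.0894]
tool_rot: [-3.141, -0.0, 1.54]
contact_force: [0.2, 0.1, -3.9]
opening: 0.0157
grip_force: 40.0
```

Run:
```python
from h import *
import cv2
delta(.429,.2687,.0315,-.039)
a=viewer.read_camera("top")[:,:,::-1]; b=viewer.read_camera("scene")[:,:,::-1]
a=a[160:250,140:260]; b=b[225:325,320:480]
cv2.imwrite("pics/push0.png",np.vstack([cv2.resize(a,(400,300),interpolation=2),cv2.resize(b,(480,300),interpolation=2)[:,:400]]))
```

```text
delta [-0.01  0.17  5.79] dr [-0.06 -0.02  0.5 ] t 4.475
```

View pics/push0.png

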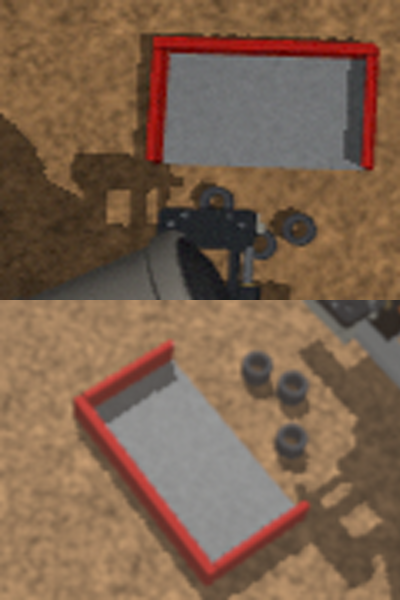

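The bushes are undisturbed at about (216,200), (262,243) and (298,228) in the top crop, and the pusher is behind them under the gripper. I'll lower it and push.

Call:
{"op": "step_arm", "data": {
  "increments": [
    {"delta_pos": [0, 0, 2], "dr": [0, 0, 0.5], "fingers": 1},
    {"delta_pos": [0, 0, 4], "dr": [0, 0, 0.5], "fingers": 1},
    {"delta_pos": [0, 0, 5.5], "dr": [0, 0, 0.5], "fingers": 1},
    {"delta_pos": [0, 0, 5.8], "dr": [0, 0, 0.5], "fingers": 1},
    {"delta_pos": [0, 0, 5.8], "dr": [0, 0, 0.5], "fingers": 1}
  ]
}}

```text
time: 5.2
tool_pos: [0.4292, 0.2669, 0.0319]
tool_rot: [3.141, -0.0, 1.529]
contact_force: [-0.0, -0.2, -3.0]
opening: 0.0158
grip_force: 40.0
```

```bash
python3 -c "
from h import *
B=[.575,.263,-.039]
c,sn=np.cos(B[2]),np.sin(B[2])
delta(B[0]+.048*c,B[1]+.048*sn,.0312,-.039)"
```

```text
delta [ 0.24 19.39  0.08] dr [ 0.01 -0.01 -0.18] t 5.2
```

Call:
{"op": "step_arm", "data": {
  "increments": [
    {"delta_pos": [0, 2, 0], "dr": [0, 0, 0], "fingers": 1},
    {"delta_pos": [0, 3.5, 0], "dr": [0, 0, 0], "fingers": 1},
    {"delta_pos": [0, 5, 0], "dr": [0, 0, 0], "fingers": 1},
    {"delta_pos": [0, 6.5, 0], "dr": [0, 0, 0], "fingers": 1},
    {"delta_pos": [0, 8, 0], "dr": [0, 0, 0], "fingers": 1}
  ]
}}

```text
time: 5.82
tool_pos: [0.5091, 0.2636, 0.0317]
tool_rot: [-3.141, 0.0, 1.529]
contact_force: [-1.7, 0.4, -2.3]
opening: 0.0158
grip_force: 40.0
```

Call:
{"op": "step_arm", "data": {
  "increments": [
    {"delta_pos": [0, 1.5, 0], "dr": [0, 0, 0], "fingers": 1},
    {"delta_pos": [0, 3, 0], "dr": [0, 0, 0], "fingers": 1},
    {"delta_pos": [0, 4.5, 0], "dr": [0, 0, 0], "fingers": 1},
    {"delta_pos": [0, 6, 0], "dr": [0, 0, 0], "fingers": 1},
    {"delta_pos": [0, 7.5, 0], "dr": [0, 0, 0], "fingers": 1}
  ]
}}

```text
time: 6.45
tool_pos: [0.5839, 0.2604, 0.0316]
tool_rot: [-3.14, 0.0, 1.529]
contact_force: [-1.4, 0.1, -2.3]
opening: 0.0158
grip_force: 40.0
```

Run:
```python
from h import *
import cv2
B=[.575,.263,-.039]
c,sn=np.cos(B[2]),np.sin(B[2])
delta(B[0]+.048*c,B[1]+.048*sn,.0312,-.039)
a=viewer.read_camera("top")[:,:,::-1]; b=viewer.read_camera("scene")[:,:,::-1]
a=a[150:250,160:280]; b=b[225:325,330:450]
cv2.imwrite("pics/push1.png",np.hstack([cv2.resize(a,(400,333),interpolation=2),cv2.resize(b,(400,333),interpolation=2)]))
```

```text
delta [0.23 3.9  0.03] dr [-0.08  0.01 -0.17] t 6.45
```

View pics/push1.png

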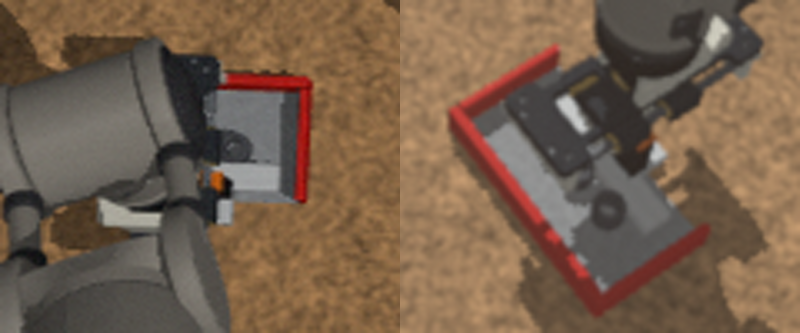

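Two of the three bushes are visible moving ahead of the edge, one at (236,145) in the left panel and one at (607,208) in the right. I'll continue and then creep up to contact.

Call:
{"op": "step_arm", "data": {
  "increments": [
    {"delta_pos": [0, 1, 0], "dr": [0, 0, 0], "fingers": 1},
    {"delta_pos": [0, 2, 0], "dr": [0, 0, 0], "fingers": 1},
    {"delta_pos": [0, 2.7, 0], "dr": [0, 0, 0], "fingers": 1},
    {"delta_pos": [0, 3.1, 0], "dr": [0, 0, 0], "fingers": 1},
    {"delta_pos": [0, 3.3, 0], "dr": [0, 0, 0], "fingers": 1}
  ]
}}

```text
time: 7.18
tool_pos: [0.6167, 0.2592, 0.0317]
tool_rot: [-3.141, -0.0, 1.529]
contact_force: [-1.8, -0.5, -3.4]
opening: 0.0159
grip_force: 40.0
```

Call:
{"op": "step_arm", "data": {
  "increments": [
    {"delta_pos": [0, 0.1, 0], "dr": [0, 0, 0], "fingers": 1},
    {"delta_pos": [0, 0.2, 0], "dr": [0, 0, 0], "fingers": 1},
    {"delta_pos": [0, 0.3, 0], "dr": [0, 0, 0], "fingers": 1},
    {"delta_pos": [0, 0.4, 0], "dr": [0, 0, 0], "fingers": 1},
    {"delta_pos": [0, 0.4, 0], "dr": [0, 0, 0], "fingers": 1}
  ]
}}

```text
time: 7.8
tool_pos: [0.6208, 0.259, 0.0318]
tool_rot: [3.141, -0.0, 1.529]
contact_force: [-0.9, -0.1, -3.4]
opening: 0.0156
grip_force: 40.0
```

Call:
{"op": "step_arm", "data": {
  "increments": [
    {"delta_pos": [0, 0.1, 0], "dr": [0, 0, 0], "fingers": 1},
    {"delta_pos": [0, 0.2, 0], "dr": [0, 0, 0], "fingers": 1},
    {"delta_pos": [0, 0.3, 0], "dr": [0, 0, 0], "fingers": 1},
    {"delta_pos": [0, 0.3, 0], "dr": [0, 0, 0], "fingers": 1},
    {"delta_pos": [0, 0.3, 0], "dr": [0, 0, 0], "fingers": 1}
  ]
}}

```text
time: 8.43
tool_pos: [0.6235, 0.2589, 0.0318]
tool_rot: [-3.141, -0.0, 1.529]
contact_force: [-1.5, -0.8, -2.5]
opening: 0.0158
grip_force: 40.0
```

Call:
{"op": "step_arm", "data": {
  "increments": [
    {"delta_pos": [0, 0.1, 0], "dr": [0, 0, 0], "fingers": 1},
    {"delta_pos": [0, 0.2, 0], "dr": [0, 0, 0], "fingers": 1},
    {"delta_pos": [0, 0.2, 0], "dr": [0, 0, 0], "fingers": 1},
    {"delta_pos": [0, 0.2, 0], "dr": [0, 0, 0], "fingers": 1},
    {"delta_pos": [0, 0.2, 0], "dr": [0, 0, 0], "fingers": 1}
  ]
}}

```text
time: 9.05
tool_pos: [0.6237, 0.2589, 0.0316]
tool_rot: [-3.137, 0.001, 1.529]
contact_force: [-7.3, 0.2, 1.3]
opening: 0.016
grip_force: 40.0
```

Run:
```python
from h import *
import cv2
print(robot.observe()['contact_force'])
a=viewer.read_camera("top")[:,:,::-1]; b=viewer.read_camera("scene")[:,:,::-1]
a=a[150:250,160:280]; b=b[225:325,330:450]
cv2.imwrite("pics/push2.png",np.hstack([cv2.resize(a,(400,333),interpolation=2),cv2.resize(b,(400,333),interpolation=2)]))
```

```text
[-7.31860054  0.20613316  1.26985457]
```

View pics/push2.png

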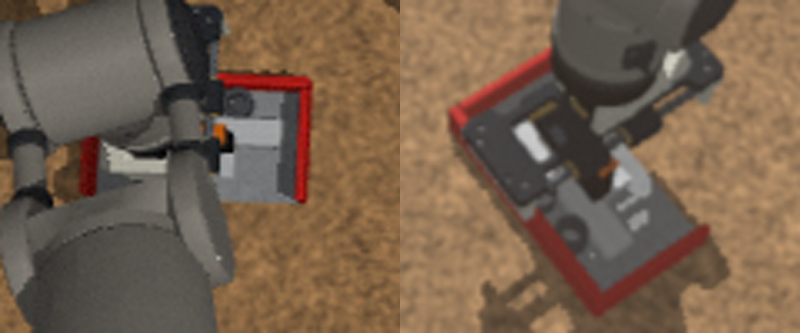

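The edge met the wall at about 7 N. The bushes at (238,102) in the left panel and (572,235) in the right are up against the back wall. I'll back off and lift out.

Call:
{"op": "step_arm", "data": {
  "increments": [
    {"delta_pos": [0, -0.7, 0], "dr": [0, 0, 0], "fingers": 1},
    {"delta_pos": [0, -2.5, 0], "dr": [0, 0, 0], "fingers": 1},
    {"delta_pos": [0, -5, -1], "dr": [0, 0, 0], "fingers": 1},
    {"delta_pos": [0, -7, -4], "dr": [0, 0, 0], "fingers": 1},
    {"delta_pos": [0, -7, -7], "dr": [0, 0, 0], "fingers": 1}
  ]
}}

```text
time: 9.78
tool_pos: [0.5545, 0.2619, 0.1024]
tool_rot: [-3.141, 0.0, 1.53]
contact_force: [1.7, 0.9, -2.8]
opening: 0.0156
grip_force: 40.0
```

```bash
python3 -c "
from h import *
delta(.588,-.222,.10,-.192)"
```

```text
delta [-48.21   5.34   0.25] dr [-0.01  0.01  8.64] t 9.775
```

Call:
{"op": "step_arm", "data": {
  "increments": [
    {"delta_pos": [-5, 0, 0], "dr": [0, 0, 0], "fingers": 1},
    {"delta_pos": [-10, 0, 0], "dr": [0, 0, 0], "fingers": 1},
    {"delta_pos": [-15, 0, 0], "dr": [0, 0, 0], "fingers": 1},
    {"delta_pos": [-20, 0, 0], "dr": [0, 0, 0], "fingers": 1},
    {"delta_pos": [-25, 0, 0], "dr": [0, 0, 0], "fingers": 1}
  ]
}}

```text
time: 10.4
tool_pos: [0.5457, 0.0102, 0.1022]
tool_rot: [3.139, 0.0, 1.529]
contact_force: [1.4, -0.4, -2.5]
opening: 0.016
grip_force: 40.0
```

Call:
{"op": "step_arm", "data": {
  "increments": [
    {"delta_pos": [-5, 1, 0], "dr": [0, 0, 2], "fingers": 1},
    {"delta_pos": [-10, 2, 0], "dr": [0, 0, 4], "fingers": 1},
    {"delta_pos": [-15, 3, 0], "dr": [0, 0, 6], "fingers": 1},
    {"delta_pos": [-20, 4.5, 0], "dr": [0, 0, 8], "fingers": 1},
    {"delta_pos": [-23, 5.3, 0], "dr": [0, 0, 8.7], "fingers": 1}
  ]
}}

```text
time: 11.02
tool_pos: [0.5892, -0.2232, 0.102]
tool_rot: [3.139, 0.001, 1.374]
contact_force: [0.0, 0.4, -3.9]
opening: 0.0155
grip_force: 40.0
```

Run:
```python
from h import *
import cv2
delta(.588,-.222,.06,-.192)
s=robot.observe();print(s['tool_pos'],s['tool_rot'])
a=viewer.read_camera("top")[:,:,::-1]; b=viewer.read_camera("scene")[:,:,::-1]
cv2.imwrite("pics/t3.png",a);cv2.imwrite("pics/s3.png",b)
A=cv2.resize(a[165:245,330:430],(400,320),interpolation=2); C=cv2.resize(a[160:220,175:275],(400,240),interpolation=2)
D=cv2.resize(b[110:230,250:350],(400,480),interpolation=2)
o=np.zeros((560,800,3),np.uint8);o[:320,:400]=A;o[320:,:400]=C;o[:480,400:]=D
cv2.imwrite("pics/hold.png",o)
```

```text
delta [ 0.1  -0.16  4.2 ] dr [ 0.15  0.07 -0.25] t 11.025
[ 0.58923114 -0.22321669  0.10198211] [3.13889465e+00 1.23288352e-03 1.37439828e+00]
```

View pics/hold.png

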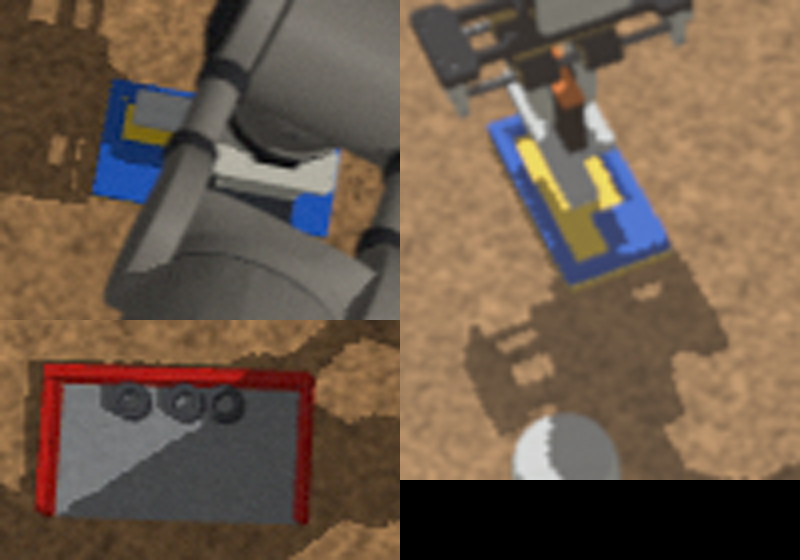

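All three bushes stand in a row against the back wall, at about (130,402), (185,402) and (228,404) in the lower-left crop. The pusher hangs over the pocket. I'll refine the pocket pose from the yellow floor in the first images.

```bash
cat > m1.py <<'E'
from h import *
import cv2
from scipy.optimize import minimize
def T(g): # T outline grown by g
    return [(24+g,70+g),(24+g,-70-g),(-g,-70-g),(-g,-30-g),(-30-g,-30-g),(-30-g,30+g),(-g,30+g),(-g,70+g)]
def ren(n,p,sh):
    m=None
    for g,z in((2,6),(2,14),(6,18)):
        q=proj(n,place(p,[(x,y,z) for x,y in T(g)])); k=np.zeros(sh,np.uint8)
        S=8; big=np.zeros((60*S,90*S),np.uint8); o=OFF[n]
        cv2.fillPoly(big,[np.round(((q-o+.5)*S-.5)*16).astype(np.int32)],255,shift=4)
        m=big if m is None else cv2.min(m,big)
    return cv2.resize(m,(90,60),interpolation=cv2.INTER_AREA)/255.
OFF={"top":np.array([340,175]),"scene":np.array([255,125])}
obs={}
for n in OFF:
    im=cv2.imread(f"pics/{n}0.png").astype(float); x,y=OFF[n]; c=im[y:y+60,x:x+90]
    obs[n]=np.clip(((c[:,:,1]-c[:,:,0])/100),-1,2)   # g-b: yellow high, blue negative
    # normalise: yellow ~1, others clipped; weight only near holder
    v=c[:,:,1]-c[:,:,0]; hsv=cv2.cvtColor(c.astype(np.uint8),cv2.COLOR_BGR2HSV)
    yel=((hsv[...,0]>22)&(hsv[...,0]<34)&(hsv[...,1]>150)&(hsv[...,2]>140)); print(n,yel.sum(),np.median(v[yel]))
    bl=((hsv[...,0]>95)&(hsv[...,0]<130)&(hsv[...,1]>100)); W=cv2.morphologyEx((yel|bl).astype(np.uint8),cv2.MORPH_CLOSE,np.ones((5,5)))
    W=cv2.erode(W,np.ones((3,3))); vb=np.median(v[bl]); obs[n]=(np.clip((v-vb)/(np.median(v[yel])-vb),0,1),W)
def cost(p,ns):
    p=np.array([p[0]/1e3,p[1]/1e3,p[2]/1e2])
    return sum((((ren(n,p,None)-obs[n][0])**2)*obs[n][1]).sum() for n in ns)
for ns in(["top"],["scene"],["top","scene"]):
    best=min((minimize(cost,[588+dx,-222+dy,-19.2],args=(ns,),method="Nelder-Mead",options=dict(initial_simplex=[[588+dx,-222+dy,-19.2],[592+dx,-222+dy,-19.2],[588+dx,-218+dy,-19.2],[588+dx,-222+dy,-15.2]],xatol=.05,fatol=.01)) for dx,dy in((0,0),(3,-3))),key=lambda r:r.fun)
    print(ns,best.x.round(2),best.fun.round(2))
E
python3 m1.py
```

```text
top 588 134.0
scene 111 110.0Traceback (most recent call last):
  File "m1.py", line 28, in <module>
    best=min((minimize(cost,[588+dx,-222+dy,-19.2],args=(ns,),method="Nelder-Mead",options=dict(initial_simplex=[[588+dx,-222+dy,-19.2],[592+dx,-222+dy,-19.2],[588+dx,-218+dy,-19.2],[588+dx,-222+dy,-15.2]],xatol=.05,fatol=.01)) for dx,dy in((0,0),(3,-3))),key=lambda r:r.fun)
  File "m1.py", line 28, in <genexpr>
    best=min((minimize(cost,[588+dx,-222+dy,-19.2],args=(ns,),method="Nelder-Mead",options=dict(initial_simplex=[[588+dx,-222+dy,-19.2],[592+dx,-222+dy,-19.2],[588+dx,-218+dy,-19.2],[588+dx,-222+dy,-15.2]],xatol=.05,fatol=.01)) for dx,dy in((0,0),(3,-3))),key=lambda r:r.fun)
              ~~~~~~~~^^^^^^^^^^^^^^^^^^^^^^^^^^^^^^^^^^^^^^^^^^^^^^^^^^^^^^^^^^^^^^^^^^^^^^^^^^^^^^^^^^^^^^^^^^^^^^^^^^^^^^^^^^^^^^^^^^^^^^^^^^^^^^^^^^^^^^^^^^^^^^^^^^^^^^^^^^^^^^^^^^^^^^^^^^^^^^^^^^^^^^^^^^^^^^^^^^^^^^^^^^^^^
    res = _minimize_neldermead(fun, x0, args, callback, bounds=bounds,
                               **options)
    fsim[k] = func(sim[k])
              ~~~~^^^^^^^^
    fx = function(np.copy(x), *(wrapper_args + args))
  File "m1.py", line 26, in cost
    return sum((((ren(n,p,None)-obs[n][0])**2)*obs[n][1]).sum() for n in ns)
  File "m1.py", line 26, in <genexpr>
    return sum((((ren(n,p,None)-obs[n][0])**2)*obs[n][1]).sum() for n in ns)
                  ~~~^^^^^^^^^^
  File "m1.py", line 9, in ren
    q=proj(n,place(p,[(x,y,z) for x,y in T(g)])); k=np.zeros(sh,np.uint8)
                                                    ~~~~~~~~^^^^^^^^^^^^^
TypeError: Use () not None as shape arguments
```

```bash
sed -i 's/; k=np.zeros(sh,np.uint8)//; s/\[...,1\]>150/[...,1]>110/; s/>22)/>19)/' m1.py; python3 m1.py
```

```text
top 592 134.0
scene 359 109.0
['top'] [ 590.13 -224.54  -19.58] 5.78
['scene'] [ 588.48 -224.4   -20.18] 7.16
['top', 'scene'] [ 589.66 -224.57  -19.75] 17.45
```

```bash
python3 -c "
from h import *
delta(.590,-.2233,.052,-.1975)"
```

```text
delta [0.11 0.04 4.98] dr [ 0.18  0.11 -0.01] t 11.125
```

Call:
{"op": "step_arm", "data": {
  "increments": [
    {"delta_pos": [0.1, 0, 2], "dr": [0.1, 0.1, 0], "fingers": 1},
    {"delta_pos": [0.1, 0, 4], "dr": [0.1, 0.1, 0], "fingers": 1},
    {"delta_pos": [0.1, 0, 5], "dr": [0.1, 0.1, 0], "fingers": 1},
    {"delta_pos": [0.1, 0, 5], "dr": [0.1, 0.1, 0], "fingers": 1},
    {"delta_pos": [0.1, 0, 5], "dr": [0.1, 0.1, 0], "fingers": 1}
  ]
}}

```text
time: 11.75
tool_pos: [0.5893, -0.2191, 0.0526]
tool_rot: [-3.142, -0.001, 1.377]
contact_force: [-1.1, -0.5, -3.0]
opening: 0.0161
grip_force: 40.0
```

```bash
python3 -c "
from h import *
import cv2
delta(.590,-.2233,.046,-.1975)
print(robot.observe()['tool_pos'],robot.observe()['tool_rot'])
b=viewer.read_camera('scene')[:,:,::-1];cv2.imwrite('pics/s4.png',cv2.resize(b[120:200,260:340],(560,560),interpolation=2))"
```

```text
delta [-0.4   0.15  0.66] dr [-0.   -0.08  0.23] t 11.75
[ 0.58932961 -0.21911981  0.05261458] [-3.14154137e+00 -1.33388725e-03  1.37734083e+00]
```

View pics/s4.png

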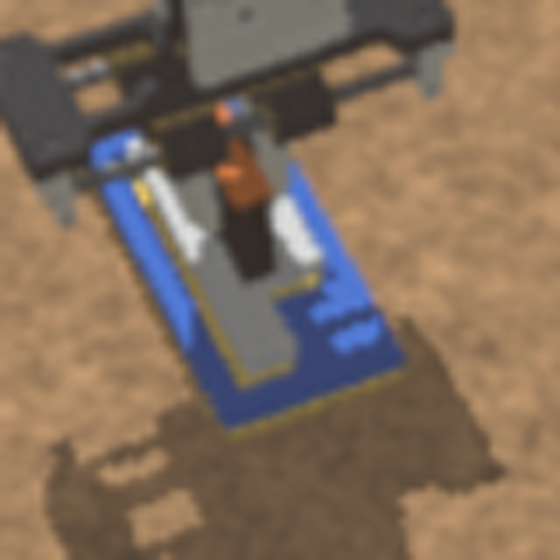

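The pusher sits just above the pocket and reads about 4 mm off along its y axis. I'll correct that and lower it gently.

Call:
{"op": "step_arm", "data": {
  "increments": [
    {"delta_pos": [-0.4, 0.15, 0], "dr": [0, 0, 0.2], "fingers": 1},
    {"delta_pos": [-0.4, 0.15, 0], "dr": [0, 0, 0.2], "fingers": 1},
    {"delta_pos": [-0.4, 0.15, 0], "dr": [0, 0, 0.2], "fingers": 1},
    {"delta_pos": [-0.4, 0.15, 0.2], "dr": [0, 0, 0.2], "fingers": 1},
    {"delta_pos": [-0.4, 0.15, 0.2], "dr": [0, 0, 0.2], "fingers": 1}
  ]
}}

```text
time: 12.42
tool_pos: [0.5892, -0.2231, 0.0494]
tool_rot: [-3.139, -0.002, 1.374]
contact_force: [1.1, -0.8, -2.7]
opening: 0.0155
grip_force: 40.0
```

```bash
python3 -c "
from h import *
import cv2
delta(.590,-.2233,.046,-.1975)
b=viewer.read_camera('scene')[:,:,::-1];cv2.imwrite('pics/s5.png',cv2.resize(b[120:200,260:340],(560,560),interpolation=2))"
```

```text
delta [-0.    0.08  0.34] dr [-0.13 -0.12  0.02] t 12.425
```

View pics/s5.png

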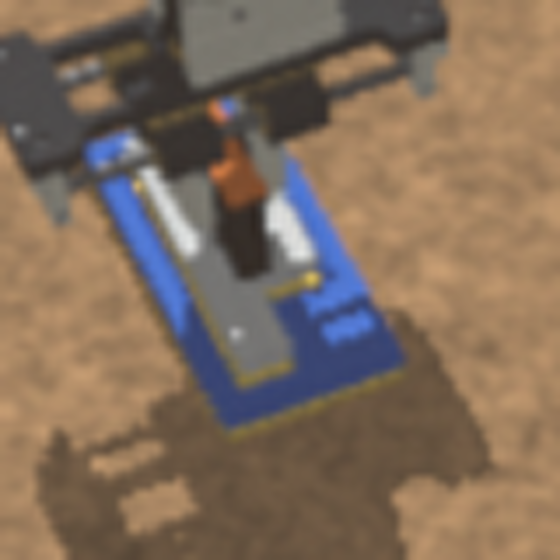

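The pusher now lies centred within the pocket outline, with its end edge at about (245,380). That was my last allowed picture, so I'll go on by force and numbers.

Call:
{"op": "step_arm", "data": {
  "increments": [
    {"delta_pos": [0, 0.1, 0.1], "dr": [-0.1, -0.1, 0], "fingers": 1},
    {"delta_pos": [0, 0.1, 0.2], "dr": [-0.1, -0.1, 0], "fingers": 1},
    {"delta_pos": [0, 0.1, 0.3], "dr": [-0.1, -0.1, 0], "fingers": 1},
    {"delta_pos": [0, 0.1, 0.4], "dr": [-0.1, -0.1, 0], "fingers": 1},
    {"delta_pos": [0, 0.1, 0.5], "dr": [-0.1, -0.1, 0], "fingers": 1}
  ]
}}

```text
time: 13.1
tool_pos: [0.5904, -0.2235, 0.0446]
tool_rot: [3.142, -0.0, 1.374]
contact_force: [-0.6, 0.3, -3.4]
opening: 0.0158
grip_force: 40.0
```

Call:
{"op": "step_arm", "data": {
  "increments": [
    {"delta_pos": [0, 0, 0.1], "dr": [0, 0, 0], "fingers": 1},
    {"delta_pos": [0, 0, 0.2], "dr": [0, 0, 0], "fingers": 1},
    {"delta_pos": [0, 0, 0.3], "dr": [0, 0, 0], "fingers": 1},
    {"delta_pos": [0, 0, 0.3], "dr": [0, 0, 0], "fingers": 1},
    {"delta_pos": [0, 0, 0.3], "dr": [0, 0, 0], "fingers": 1}
  ]
}}

```text
time: 13.72
tool_pos: [0.5904, -0.2235, 0.0417]
tool_rot: [3.141, -0.0, 1.374]
contact_force: [0.4, 0.5, -4.1]
opening: 0.016
grip_force: 40.0
```

Bottom at 12 mm, already 2 mm below the flare with no contact. I'll keep going.

Call:
{"op": "step_arm", "data": {
  "increments": [
    {"delta_pos": [0, 0, 0.1], "dr": [0, 0, 0], "fingers": 1},
    {"delta_pos": [0, 0, 0.2], "dr": [0, 0, 0], "fingers": 1},
    {"delta_pos": [0, 0, 0.3], "dr": [0, 0, 0], "fingers": 1},
    {"delta_pos": [0, 0, 0.4], "dr": [0, 0, 0], "fingers": 1},
    {"delta_pos": [0, 0, 0.5], "dr": [0, 0, 0], "fingers": 1}
  ]
}}

```text
time: 14.35
tool_pos: [0.5904, -0.2235, 0.0366]
tool_rot: [-3.142, -0.0, 1.374]
contact_force: [0.4, 0.6, -2.4]
opening: 0.0155
grip_force: 40.0
```

Call:
{"op": "step_arm", "data": {
  "increments": [
    {"delta_pos": [0, 0, 0.1], "dr": [0, 0, 0], "fingers": 1},
    {"delta_pos": [0, 0, 0.15], "dr": [0, 0, 0], "fingers": 1},
    {"delta_pos": [0, 0, 0.15], "dr": [0, 0, 0], "fingers": 1},
    {"delta_pos": [0, 0, 0.15], "dr": [0, 0, 0], "fingers": 1},
    {"delta_pos": [0, 0, 0.15], "dr": [0, 0, 0], "fingers": 1}
  ]
}}

```text
time: 14.98
tool_pos: [0.5904, -0.2235, 0.0357]
tool_rot: [3.141, 0.0, 1.374]
contact_force: [-3.4, 1.8, 5.6]
opening: 0.0159
grip_force: 40.0
```

Call:
{"op": "step_arm", "data": {
  "increments": [
    {"delta_pos": [0, 0, 0], "dr": [0, 0, 0], "fingers": 0.2},
    {"delta_pos": [0, 0, 0], "dr": [0, 0, 0], "fingers": 0.2},
    {"delta_pos": [0, 0, 0], "dr": [0, 0, 0], "fingers": 0.2},
    {"delta_pos": [0, 0, 0], "dr": [0, 0, 0], "fingers": 0.2},
    {"delta_pos": [0, 0, 0], "dr": [0, 0, 0], "fingers": 0.2}
  ]
}}

```text
time: 15.6
tool_pos: [0.5904, -0.2235, 0.0351]
tool_rot: [3.142, -0.0, 1.374]
contact_force: [-0.4, 0.4, -0.5]
opening: 0.0365
grip_force: 0.0
```

Call:
{"op": "step_arm", "data": {
  "increments": [
    {"delta_pos": [0, 0, -2], "dr": [0, 0, 0], "fingers": 0.2},
    {"delta_pos": [0, 0, -6], "dr": [0, 0, 0], "fingers": 0.2},
    {"delta_pos": [0, 0, -11], "dr": [0, 0, 0], "fingers": 0.2},
    {"delta_pos": [0, 0, -16], "dr": [0, 0, 0], "fingers": 0.2},
    {"delta_pos": [0, -5, -18], "dr": [0, 0, 0], "fingers": 0.2}
  ]
}}

```text
time: 16.23
tool_pos: [0.544, -0.2149, 0.2184]
tool_rot: [3.134, 0.002, 1.374]
contact_force: [-0.2, -0.1, -0.9]
opening: 0.0364
grip_force: 0.0
```

Call:
{"op": "step_arm", "data": {
  "increments": [
    {"delta_pos": [0, -6, 0], "dr": [0, 0, 0], "fingers": 0.2},
    {"delta_pos": [-5, -10, 0], "dr": [0, 0, 0], "fingers": 0.2},
    {"delta_pos": [-10, -13, 0], "dr": [0, 0, 0], "fingers": 0.2},
    {"delta_pos": [-15, -15, 0], "dr": [0, 0, 0], "fingers": 0.2},
    {"delta_pos": [-20, -15, 0], "dr": [0, 0, 0], "fingers": 0.2}
  ]
}}

```text
time: 16.85
tool_pos: [0.3535, -0.3816, 0.2158]
tool_rot: [3.141, 0.0, 1.373]
contact_force: [0.2, -0.1, 0.7]
opening: 0.0366
grip_force: 0.0
```

Now a numeric check: the orange cap against the pocket, and the dark bush blobs against the bay.

Run:
```python
from h import *
import cv2
B=np.array([.575,.263,-.039]);H=[.590,-.2240,-.1975]
for n in("top","scene"):
    im=viewer.read_camera(n)[:,:,::-1].copy(); h=cv2.cvtColor(im,cv2.COLOR_BGR2HSV)
    c=proj(n,place(H,[(0,0,73)]))[0]; x,y=c.astype(int)-15
    m=np.zeros(h.shape[:2],bool); s=np.s_[max(y,0):y+30,x:x+30]; hs=h[s]
    m=(hs[...,0]>5)&(hs[...,0]<16)&(hs[...,1]>185)&(hs[...,2]>120)
    p=np.argwhere(m).mean(0)[::-1]+[x,max(y,0)]; print(n,"cap",m.sum(),p.round(1),"expected top-of-cap",c.round(1), "1cm x,y px",(proj(n,place(H,[(10,0,73),(0,10,73)]))-c).round(1).tolist())
    # bush tops by Hough-free search: dark pixels in bay
    q=proj(n,place(B,[(20,88,0),(20,-88,0),(97,-88,0),(97,88,0)])).astype(np.int32); M=np.zeros(h.shape[:2],np.uint8); cv2.fillPoly(M,[q],255)
    g=cv2.cvtColor(im,cv2.COLOR_BGR2GRAY); d=((g<62)&(h[...,1]<110)).astype(np.uint8)*(M//255); k,l,st,ce=cv2.connectedComponentsWithStats(d)
    T=CAM[n]["T"];K=CAM[n]["K"]
    for i in range(1,k):
        if st[i,4]<25: continue
        r=T[:3,:3]@np.linalg.solve(K,[*ce[i],1]); w=T[:3,3]+r*(.012-T[2,3])/r[2]; e=w[:2]-B[:2]; a,b=np.cos(B[2]),np.sin(B[2]); print("  blob",st[i,4],"bay xy mm",(1e3*np.array([a*e[0]+b*e[1],-b*e[0]+a*e[1]])).round(1))
    x,y=(185,165) if n=="top" else (345,240)
```

```text
top cap 129 [387.5 199.8] expected top-of-cap [387.6 200.4] 1cm x,y px [[0.6, -3.5], [-3.5, -0.7]]
  blob 32 bay xy mm [86.4 31.8]
  blob 45 bay xy mm [ 84.1 -28.1]
scene cap 0 [nan nan] expected top-of-cap [291.2 143.8] 1cm x,y px [[-3.0, 1.0], [1.2, 2.2]]<stdin>:9: RuntimeWarning: Mean of empty slice.
  ret = um.true_divide(
```

```bash
python3 -c "
from cell import robot
print(robot.hand_in())"
```

```text
the job is handed in; nothing more can be done
None
```

The job is handed in: the pusher's edge pushed the three bushes into a row at the bay's back wall, and the pusher was lowered to the pocket floor and released there, but the hand-in returned no verdict and my last camera check picked out only two of the bushes.

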